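# Close the spice grinder and hold its paddle at half travel

### The arm

A 6-joint arm with a two-finger parallel gripper is mounted at the origin on the work surface. World frame = base frame: x ahead of the robot, y to its left, z up, the work surface at z = 0. Lengths are in m, angles in rad, forces in N, time in s.
With the tool pointing down it reaches from about 0.325 to 0.85 m from the base axis. Payload 15.5 kg.
Tool frame: the origin (TCP) lies at the very end of the fingers, on their centre line; the grasp point (between the pads) lies 19 mm behind it; z points along the fingers, x is the direction in which the jaws open and shut, and the axes are right-handed (so a half turn about z gives the same grasp; the last joint's range is limited). The gripper opens to 91 mm and grips with 3 to 60 N. Pads are 32 mm wide; open, the fingers measure 118 mm over their backs; the gripper's body (76 mm by 178 mm) begins 60 mm behind the grasp point.
Start: joints at [-1.329, 0.494, 1.345, -0, 1.302, -0.096], TCP at [0.207, -0.59, 0.185] pointing down, gripper open.
Joint ranges: [-2.91, 2.91], [-0.82, 2.16], [0.22, 2.67], [-1.22, 4.37], [0.12, 2.79], [-3.08, 3.08]. Speed limits (rad/s): [1.89, 1.89, 2.57, 3.01, 3.01, 3.01].

### API

Orientations are given as a unit quaternion [x, y, z, w].
In Python, from rig import robot gives the robot as it stands.
- The arm moves only by the shell command python3 -m pendant 'ROWS' [FORCE]. ROWS is JSON, one flat list of numbers, 5 for each row, row after row: the shift along the tool's x, y, z in mm, then the turn about the tool's z in rad, then the opening, from -1 (shut) to 1 (fully open). A call has 1 to 12 rows; each row is the pose to reach, as a shift and turn from the pose commanded when the call began, along the tool's axes at that moment; what a row does not reach only later rows make up. A row lasts 1/12 s, in which the tool goes at most 41.7 mm and 7.16 degrees, less where a joint would pass 70% of its speed; a pose out of reach is approached as far as the arm can. A call with a gripper value outside its range is refused whole. The fingers move at their own pace and stop on an object; FORCE is the grip in N (left out, the last holds). Time passes only in rows, so rows that repeat a pose let the fingers close. It gives the time, the measured TCP pose, the force and the opening at its end, in the units of the state.
- robot.state(): the state, without advancing time (a new reading comes with each control period).
- robot.read_camera(name): name is "scene" or "top"; returns a dict with "pixels" (480x640x3 uint8, red, green, blue), "fov_y" (degrees; the focal length in pixels is half the picture's height over the tangent of half this angle, whatever the lens; pixels are square), "cx", "cy" (the principal point, pixels), "view" (4x4, takes a point from world to camera coordinates). Camera axes: x right, y down, z forward; pixel columns grow to the right and rows downward; lengths in m; the calibration is good to about 2 mm. A picture is of the moment at which its call begins. There is no depth.
- robot.sign_off(): hands the job in, once; it reports no verdict.
The state is a dict: "clock": time; "qpos": joint angles; "qd": joint speeds; "joint_torque": joint torques, N m; "eef_pos": TCP position; "tcp_rot": TCP orientation; "contact_force": force on the tool from outside, world axes, zero at the start; "moment": the same for the moment, N m; "opening": finger opening in m.
Only numpy, scipy, OpenCV 4.12 (cv2) and the standard library are available. Lean on these libraries where they do the work, as an engineer would, in place of code of your own. Each camera call takes 0.05 s, during which the arm holds its last target. There are 200 camera calls.

### The job

Close the spice grinder with its own lid, the small round one, set fully home and flat in the recess of the bowl's mouth, and let go of it. Only then press the grinder's spring paddle halfway down, to its slow speed, where the paddle lies level (never all the way down), and keep it there: your program finishes while the arm is still holding the paddle level. Leave the other lids and everything else on the worktop where they are.

Things in the scene. Friction and masses are not known exactly. Their poses are not given: they have to be found in the camera images.
- lid: the grinder's own lid: plain steel disc, 70 mm across and 8 mm thick, with a black cylindrical knob in the middle (22 mm across, from 8 to 32 mm above the underside); about 0.11 kg; lies flat on the worktop, knob up. Origin: centre of its underside; z up
- grinder: spice grinder, fixed to the worktop: white slab 150 mm (x) by 260 mm (y), 22 mm high; on it a steel bowl, 112 mm across, centred 70 mm to its own +y, rim 70 mm above the worktop; and a steel paddle centred 70 mm to its own -y. Origin: centre of the slab's underside; its x points away from the robot, give or take 0.35 rad
- bowl_seat (a point): centre of the floor of the round recess in the bowl's mouth, 62 mm above the worktop: the recess is 74 mm across and 8 mm deep, its ledge carries the lid (the bowl below is 60 mm across and open). A seated lid has its origin here and its top flush with the rim. Axes as the grinder
- paddle (a joint): angle (rad) by which the spring paddle is pressed: 0 at rest (sloping up 0.25 rad to its free end), 0.25 half travel (level), 0.5 fully down. Steel bar 46 mm wide, 8 mm thick, 120 mm long from its hinge; the hinge runs along the grinder's y, 56 mm above the worktop, 55 mm to the grinder's +x of its origin; the free end points to its -x. Springs back when let go
- paddle_pad (a point): middle of the thin black rubber pad on the paddle's upper face, 90 mm from the hinge: where to press, downwards. About 82 mm above the worktop at rest, 60 mm with the paddle level, 38 mm fully down. Pressing here takes about 2 N to start, 5 N at half travel, 8.5 N fully down
- big_lid: bystander: lid of a jar, like the grinder's lid but 94 mm across; same knob; does not fit. Origin: centre of its underside
- square_lid: bystander: lid of a canister, 70 mm square, 8 mm thick; same knob; does not fit. Origin: centre of its underside
- spice_jar: bystander: jar, 48 mm across, 85 mm high. Origin: centre of its underside
- tin: bystander: low aluminium tin, 60 mm across, 35 mm high. Origin: centre of its underside
- mug: bystander: white mug, 80 mm across, 90 mm high, handle to its +y. Origin: centre of its underside
- spoon: bystander: spoon lying flat. Origin: on its underside
- shaker: bystander: turned wooden shaker, 44 mm across, 86 mm high. Origin: centre of its underside
Mind the look-alikes: they are no part of the job. Leave any yellow look-alike of the lid alone.

How it is judged:
On the way:
1. the grinder's lid lies fully home in the recess, let go, the paddle not yet pressed (horizontal distance between lid and bowl_seat below 0.004 m and z of lid in the frame of bowl_seat between -0.003 and 0.0025 m and angle between lid's own z axis and vertical below 0.06 rad and contact force between each of the fingers, the arm and lid below 0.1 N and value of joint paddle below 0.08 rad), for 0.2 s.
At the end, for the whole second after the job is handed in: the lid is home in the recess (centre within 4 mm, height within 2.5 mm, tilt under 0.06 rad) and not touched; the arm is pressing the paddle with more than 1.5 N and holds it at half travel, between 0.17 and 0.33 rad (horizontal distance between lid and bowl_seat below 0.004 m and z of lid in the frame of bowl_seat between -0.003 and 0.0025 m and angle between lid's own z axis and vertical below 0.06 rad and contact force between each of the fingers, the arm and lid below 0.1 N and value of joint paddle between 0.17 and 0.33 rad and contact force between any of the fingers, the arm and paddle above 1.5 N and contact force between lid and paddle below 0.1 N); the arm keeps its last pose, push and grip.
It fails at once if the paddle is pressed (over 0.1 rad) while the lid is not home in the recess (value of joint paddle above 0.1 rad and not (horizontal distance between lid and bowl_seat below 0.004 m and z of lid in the frame of bowl_seat between -0.003 and 0.0025 m and angle between lid's own z axis and vertical below 0.06 rad)).
It fails at once if the paddle is pressed nearly or all the way down (over 0.44 rad) (value of joint paddle above 0.44 rad).
It fails at once if another lid or thing on the worktop is moved by more than 30 mm (distance of any of big_lid, square_lid, spice_jar, tin, mug, spoon, shaker from where it was at the start of the episode above 0.03 m).
It also fails if it takes over 51 s, if anything falls off the work surface, if the arm or the gripper's body presses on something with over 40 N, if the wrist force passes 120 N, or if a joint passes its speed limit or range.

## Working session

There is one attempt and no reset: what is moved stays moved. The work goes in short steps, Python scripts to look and compute and a shell command to move; the robot and the scene stay as the last step left them, time stands still between calls to the robot, and variables do not carry over. Pictures are saved under pics/ and viewed, and the job is handed in when it is done.

```bash
mkdir -p pics; ls; python3 - <<'E'
from rig import robot
import cv2,json
s=robot.state();print({k:s[k] for k in("clock","eef_pos","tcp_rot","contact_force","opening")})
for n in("scene","top"):
    c=robot.read_camera(n);cv2.imwrite(f"pics/{n}0.png",c["pixels"][:,:,::-1]);print(n,c["fov_y"],c["cx"],c["cy"],c["view"])
E
```

```text
pics
{'clock': 0.0, 'eef_pos': array([ 0.20643212, -0.58947888,  0.18483771]), 'tcp_rot': array([ 8.15631217e-01, -5.78571813e-01, -4.77269381e-04, -3.84333628e-04]), 'contact_force': array([-0.21047112,  0.14003563, -0.11322757]), 'opening': 0.09092139440533523}
scene 49.86266709808104 311.8145886893391 247.82421858042395 [[ 0.8478838   0.52993339  0.01623752 -0.43902533]
 [ 0.37963179 -0.58545528 -0.71632522 -0.23109337]
 [-0.37009832  0.61352483 -0.69757761  1.35957679]
 [ 0.          0.          0.          1.        ]]
top 50.57816790446686 319.9901886901561 242.20505916486408 [[ 1.92418676e-03 -9.99926791e-01 -1.19460989e-02 -6.60836042e-02]
 [-9.95850449e-01 -8.29155117e-04 -9.10010736e-02  5.99263138e-01]
 [ 9.09845064e-02  1.20716311e-02 -9.95779140e-01  1.27252969e+00]
 [ 0.00000000e+00  0.00000000e+00  0.00000000e+00  1.00000000e+00]]
```

View pics/top0.png

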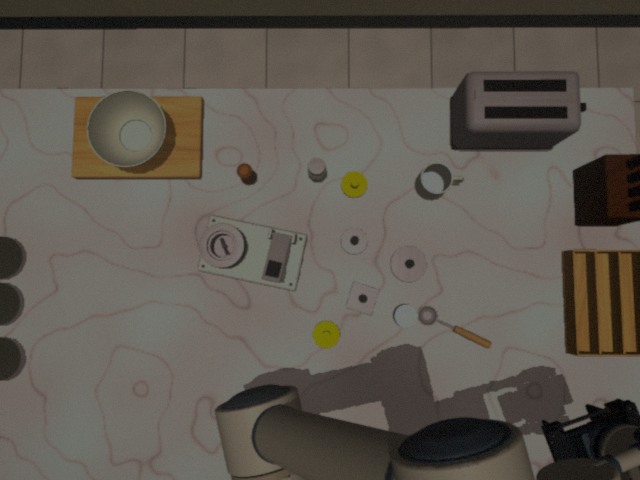

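View pics/scene0.png

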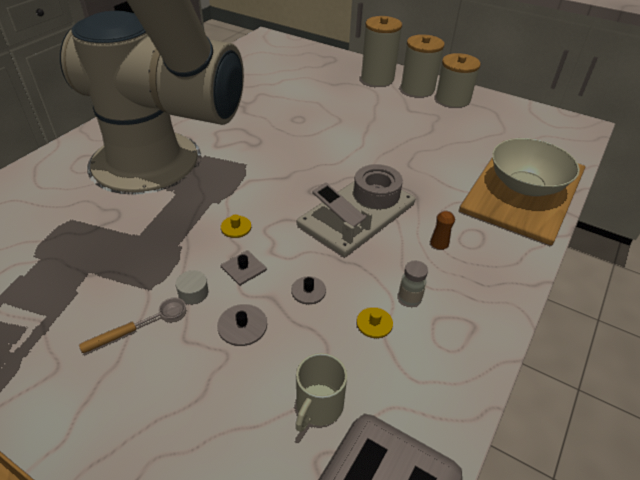

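The top view holds several lids:
- small round steel disc with a black knob at (354,240), scene (309,290)
- larger round lid at (409,264)
- square lid at (362,297)
- yellow lids at (354,184) and (326,334)

The first one fits the description. I'll confirm it in enlarged crops.

```bash
cat >h.py <<'E'
import numpy as np,cv2
from rig import robot
def cal(c):
    f=240/np.tan(np.radians(c["fov_y"])/2);return f,np.array(c["view"])
def onplane(c,u,v,z):
    f,V=cal(c);R,t=V[:3,:3],V[:3,3]
    d=R.T@np.array([(u-c["cx"])/f,(v-c["cy"])/f,1]);o=-R.T@t
    return o+d*(z-o[2])/d[2]
def proj(c,p):
    f,V=cal(c);q=V[:3,:3]@np.asarray(p)+V[:3,3];return np.array([c["cx"]+f*q[0]/q[2],c["cy"]+f*q[1]/q[2]])
def crop(c,name,u0,v0,w,h,s):
    im=c["pixels"][v0:v0+h,u0:u0+w,::-1];im=np.clip(im*1.5,0,255).astype(np.uint8)
    cv2.imwrite(f"pics/{name}.png",cv2.resize(im,None,fx=s,fy=s,interpolation=cv2.INTER_CUBIC))
E
python3 - <<'E'
from h import *
import cv2
t=robot.read_camera("top");s=robot.read_camera("scene")
crop(t,"t1",190,205,200,120,4);crop(s,"s1",280,150,150,160,3.75)
E
```

```text
(no output)
```

View pics/t1.png

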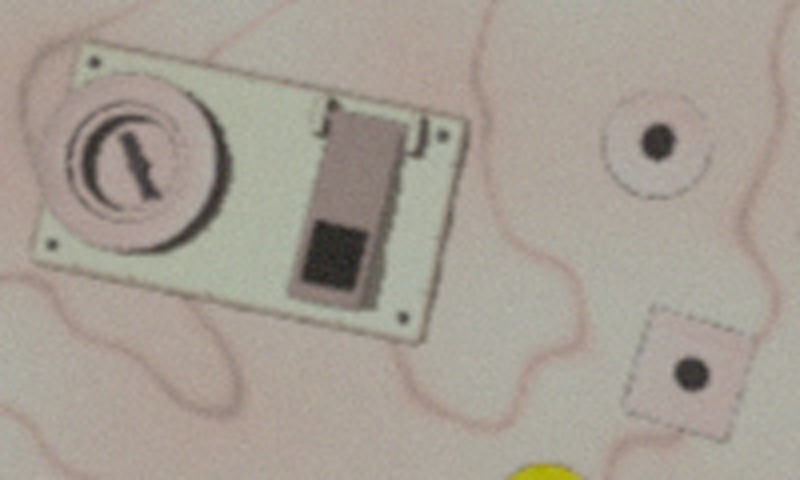

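View pics/s1.png

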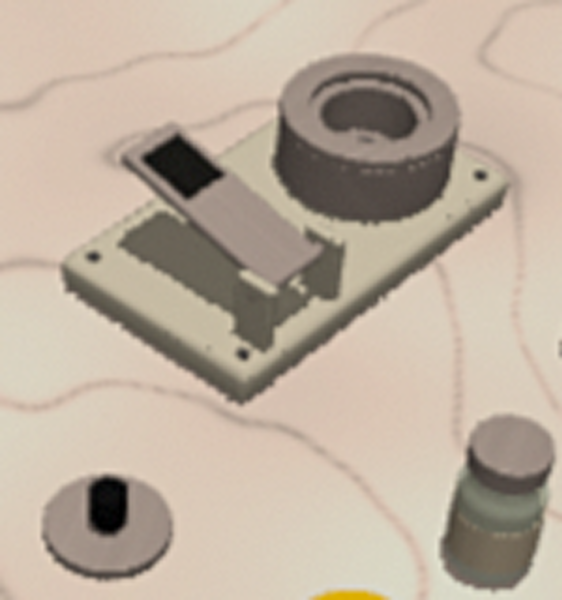

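```bash
python3 - <<'E'
from h import *
t=robot.read_camera("top");s=robot.read_camera("scene")
T=lambda x,y,z:onplane(t,(x+.5)/4-.5+190,(y+.5)/4-.5+205,z)
S=lambda x,y,z:onplane(s,(x+.5)/3.75-.5+280,(y+.5)/3.75-.5+150,z)
print("lid",T(657.5,144.5,.008),S(107.5,523,.008),"knobtop",T(658,141,.032),S(108,483,.032))
print("bowl",T(129,163,.07),S(369,111,.07))
C=np.array([T(*p,.022) for p in[(82,42),(468,120),(422,342),(32,262)]])
print(C,np.linalg.norm(np.roll(C,-1,0)-C,axis=1));
yd=(C[0]+C[3]-C[1]-C[2])[:2];yd/=np.linalg.norm(yd);xd=np.array([yd[1],-yd[0]]);c=C.mean(0)[:2]
print("yaw",np.arctan2(xd[1],xd[0]),"c",c,"bowl pred",c+.07*yd,"pad pred",c-.07*yd+xd*(.055-.09*np.cos(.25)))
print("pad",T(336,256,.082),S(183,166,.082))
E
```

```text
lid [ 0.60494708 -0.15325241  0.008     ] [ 0.60525189 -0.15348914  0.008     ] knobtop [ 0.60492242 -0.15225807  0.032     ] [ 0.60148941 -0.14755513  0.032     ]
bowl [0.58733034 0.1772837  0.07      ] [0.58921205 0.17385148 0.07      ]
[[ 0.66992021  0.21919966  0.022     ]
 [ 0.61935397 -0.03077922  0.022     ]
 [ 0.47717177 -0.00208689  0.022     ]
 [ 0.52770305  0.24823532  0.022     ]] [0.25504193 0.14504837 0.25537153 0.14515092]
yaw -0.1993883898398962 c [0.57353725 0.10864222] bowl pred [0.58740214 0.17725537] pad pred [0.52810823 0.04640734]
pad [0.52948604 0.04710494 0.082     ] [0.52797986 0.05029528 0.082     ]
```

The scene fits. The lid is at (0.605,-0.153) from both cameras. The bowl is at about (0.588,0.176), with the slab corners predicting (0.587,0.177), yaw about -0.20. The crop shows a round, plain steel disc about 70 mm across, so it's the right lid. I'll move above it.

```bash
python3 -m pendant '[-280,-520,60,0,1,-280,-520,60,0,1,-280,-520,60,0,1,-280,-520,60,0,1,-280,-520,60,0,1,-280,-520,60,0,1,-280,-520,60,0,1,-280,-520,60,0,1,-280,-520,60,0,1,-280,-520,60,0,1,-280,-520,60,0,1,-280,-520,60,0,1]' 20
```

```text
clock: 1.3
eef_pos: [0.5431, -0.2208, 0.1348]
tcp_rot: [0.816, -0.579, 0.0, 0.0]
contact_force: [1.2, -1.3, 0.0]
opening: 0.091
```

```bash
python3 -m pendant '[-44,-81,10,0,1,-44,-81,10,0,1,-44,-81,10,0,1,-44,-81,64,0,1,-44,-81,64,0,1,-44,-81,64,0,1,-44,-81,64,0,1]'; python3 - <<'E'
from h import *
x=robot.state();print(x["eef_pos"],x["tcp_rot"])
t=robot.read_camera("top");s=robot.read_camera("scene");crop(t,"t2",300,185,120,100,5);crop(s,"s2",230,190,160,140,4)
print(proj(t,x["eef_pos"]),proj(s,x["eef_pos"]))
E
```

```text
clock: 1.88
eef_pos: [0.6035, -0.1543, 0.0707]
tcp_rot: [0.816, -0.579, -0.001, 0.0]
contact_force: [-0.4, 0.1, -0.9]
opening: 0.0911
[ 0.60354352 -0.15428149  0.07068074] [ 8.15613194e-01 -5.78597173e-01 -6.25090305e-04  1.94854803e-04]
[355.80728312 238.935093  ] [307.70304054 267.45394634]
```

View pics/s2.png

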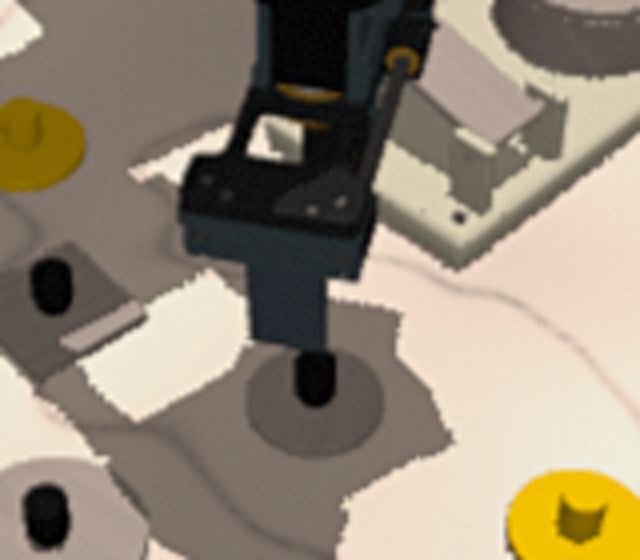

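The scene shows the finger directly behind the knob at crop (315,378), so the tool is centred on the lid. I'll go down and grip.

```bash
python3 -m pendant '[0,-1.5,30,0,1,0,-1.5,58,0,1,0,-1.5,58,0,1,0,-1.5,58,0,0,0,-1.5,58,0,-0.4,0,-1.5,58,0,-1,0,-1.5,58,0,-1,0,-1.5,58,0,-1,0,-1.5,58,0,-1,0,-1.5,58,0,-1,0,-1.5,58,0,-1,0,-1.5,58,0,-1]' 25
```

```text
clock: 2.98
eef_pos: [0.6053, -0.1538, 0.0129]
tcp_rot: [0.816, -0.579, -0.0, 0.0]
contact_force: [-0.1, -0.2, -0.5]
opening: 0.0342
```

```bash
python3 -m pendant '[0,0,0,0,-1,0,0,0,0,-1,0,0,0,0,-1,0,0,0,0,-1,0,0,0,0,-1,0,0,0,0,-1]' 25
```

```text
clock: 3.48
eef_pos: [0.6053, -0.1538, 0.0129]
tcp_rot: [0.816, -0.579, 0.0, -0.0]
contact_force: [-0.6, 0.6, 0.2]
opening: 0.0002
```

```bash
python3 - <<'E'
from h import *
s=robot.read_camera("scene");crop(s,"s3",230,190,160,140,4);t=robot.read_camera("top");crop(t,"t3",290,150,160,120,5)
E
```

```text
(no output)
```

View pics/s3.png

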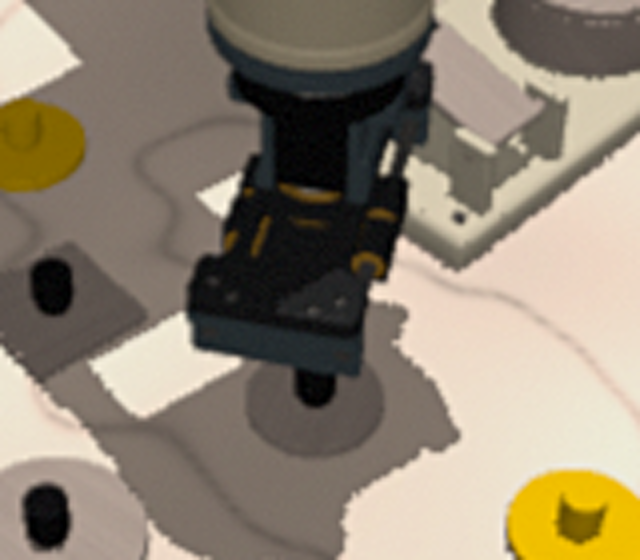

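View pics/t3.png

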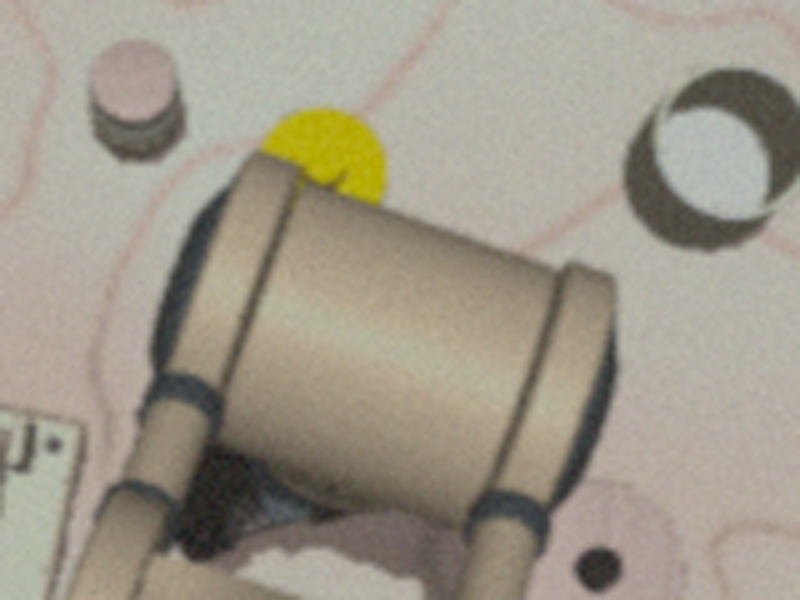

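The fingers shut without catching the knob, and the lid hasn't moved. I'll compare where the tool really is with its reported pose by overlaying the projected TCP axis.

```bash
python3 - <<'E'
from h import *
s=robot.read_camera("scene");x=robot.state();p=x["eef_pos"];print(p,x["qpos"],x["opening"])
from scipy.spatial.transform import Rotation as R
r=R.from_quat(x["tcp_rot"]).as_matrix()
im=np.clip(s["pixels"][150:340,220:400,::-1]*2.,0,255).astype(np.uint8);k=4
# principal point offset for crop
im=cv2.resize(im,None,fx=3,fy=3,interpolation=cv2.INTER_CUBIC)
def P(q):return tuple(int(v) for v in (proj(s,q)-[220,150])*3)
def L(a,b,c):cv2.line(im,P(p+r@np.array(a)/1e3),P(p+r@np.array(b)/1e3),c,1)
L((0,0,0),(0,0,-79),(0,0,255))
for y in(-16,16):L((12,y,0),(12,y,-79),(0,255,0));L((-12,y,0),(-12,y,-79),(255,255,0))
for a in(-89,89):L((a,-38,-79),(a,38,-79),(255,0,255));L((-89,a*38/89,-79),(89,a*38/89,-79),(255,0,255))
cv2.imwrite("pics/o3.png",im)
E
```

```text
[ 0.60528248 -0.15375853  0.01287874] [-3.44362194e-01  6.92190877e-01  1.50973344e+00  3.14046648e-05
  9.39721290e-01  8.89625779e-01] 0.0004998967978875744
```

View pics/o3.png

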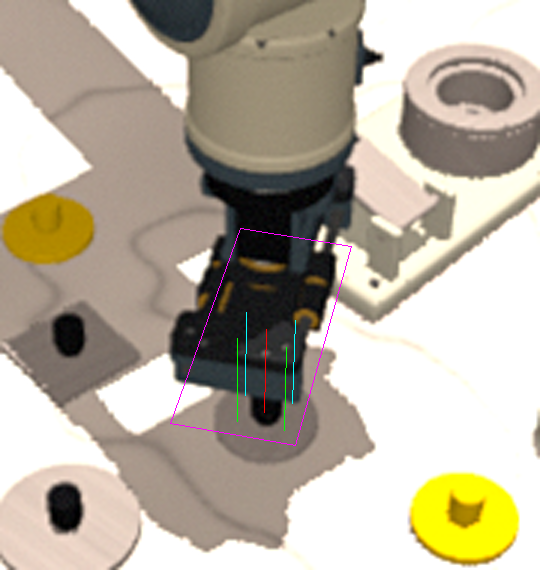

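The projected body outline (magenta) sits about 14 px below the real one, so the tool looks higher or further back than reported. I'll raise it 60 mm and look at the shut fingertips against the projected TCP.

```bash
python3 -m pendant '[0,0,-60,0,-1,0,0,-60,0,-1,0,0,-60,0,-1,0,0,-60,0,-1]'; cat >>h.py <<'E'
from scipy.spatial.transform import Rotation as Rot
def overlay(name,cam="scene",W=180,H=150,k=4,draw=True):
    s=robot.read_camera(cam);x=robot.state();p=x["eef_pos"];r=Rot.from_quat(x["tcp_rot"]).as_matrix();o=x["opening"]*500
    u,v=(proj(s,p)-[W/2,H/2]).astype(int)
    im=np.clip(s["pixels"][v:v+H,u:u+W,::-1]*2.2,0,255).astype(np.uint8);im=cv2.resize(im,None,fx=k,fy=k,interpolation=cv2.INTER_CUBIC)
    P=lambda q:tuple(int(a) for a in (proj(s,p+r@np.array(q)/1e3)-[u,v]+.5)*k)
    if draw:
        for a in(o,o+13,-o,-o-13):cv2.line(im,P((a,-16,0)),P((a,16,0)),(0,255,0),1)
        cv2.circle(im,P((0,0,0)),3,(0,0,255),-1)
    cv2.imwrite(f"pics/{name}.png",im);print(p,"offset",u,v,"scale",k)
    return s,p,r
E
python3 -c "
from h import *
overlay('o4');overlay('o4t','top')"
```

```text
clock: 3.97
eef_pos: [0.606, -0.154, 0.074]
tcp_rot: [0.816, -0.579, 0.001, -0.0]
contact_force: [-1.0, 0.2, -1.3]
opening: 0.0003
[ 0.60520571 -0.15375538  0.0728765 ] offset 218 191 scale 4
[ 0.60481806 -0.15361566  0.0722564 ] offset 265 163 scale 4
```

View pics/o4.png

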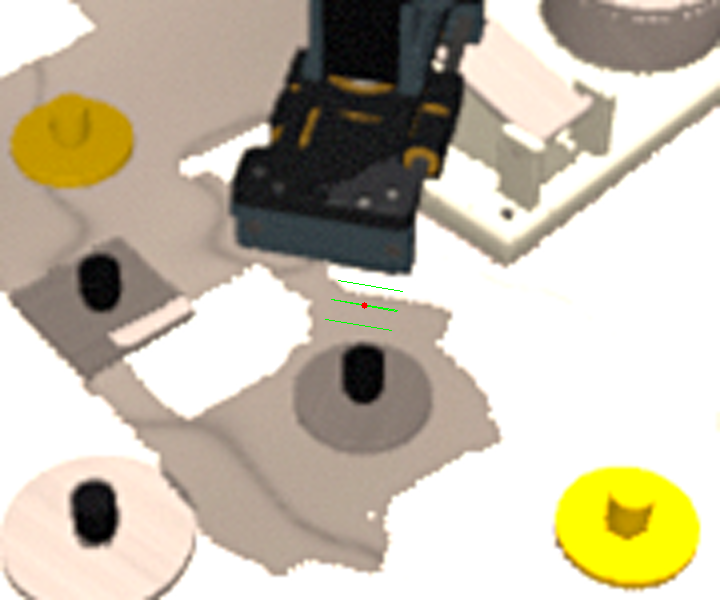

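View pics/o4t.png

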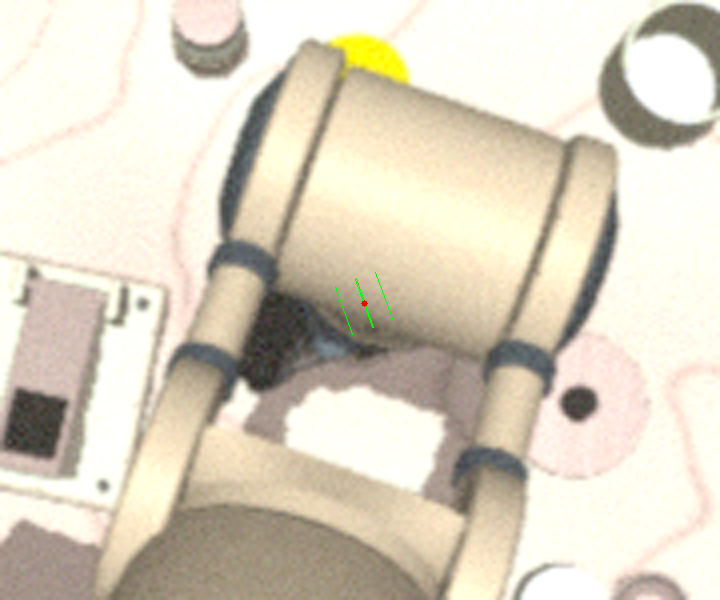

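Both views show the tips well above and behind the reported TCP: the predicted tips at (364,305) fall on empty shadow, and the real tips are hidden behind the body that ends at about y 270. Sideways alignment agrees, so the fingers probably end 20–30 mm higher than reported. I'll calibrate by touching the knob top, known to be at 32 mm, with shut fingers.

```bash
python3 -m pendant '[0,0,36,0,-1,0,0,60,0,-1,0,0,60,0,-1,0,0,61,0,-1,0,0,62,0,-1,0,0,62,0,-1]';python3 -m pendant '[0,0,1,0,-1,0,0,2,0,-1,0,0,2,0,-1]';python3 -m pendant '[0,0,1,0,-1,0,0,2,0,-1,0,0,2,0,-1]'
```

```text
clock: 4.57
eef_pos: [0.606, -0.154, 0.0119]
tcp_rot: [0.816, -0.579, 0.001, -0.0]
contact_force: [-0.3, -0.2, -0.0]
opening: 0.0008
clock: 4.82
eef_pos: [0.6055, -0.1539, 0.0094]
tcp_rot: [0.816, -0.579, 0.0, -0.0]
contact_force: [-0.5, -0.2, -0.2]
opening: 0.0004
clock: 5.07
eef_pos: [0.6052, -0.1538, 0.0068]
tcp_rot: [0.816, -0.579, -0.0, 0.0]
contact_force: [0.5, -0.3, 0.3]
opening: 0.0001
```

```bash
for i in 1 2 3; do python3 -m pendant '[0,0,1,0,-1,0,0,2,0,-1,0,0,2,0,-1]'|grep -E "eef|force";done; python3 -c "
from h import *
overlay('o5')"
```

```text
eef_pos: [0.6052, -0.1537, 0.0046]
contact_force: [0.1, 0.8, -0.2]
eef_pos: [0.6054, -0.1538, 0.0038]
contact_force: [-5.2, 1.3, 15.5]
eef_pos: [0.6055, -0.1538, 0.0036]
contact_force: [-14.4, 3.5, 47.1]
[ 0.60549285 -0.15382587  0.00358849] offset 218 215 scale 4
```

View pics/o5.png

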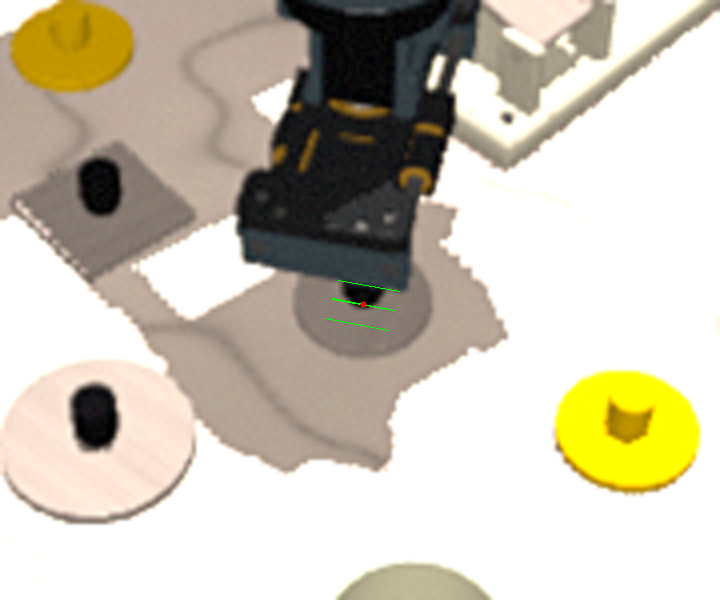

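Contact came at a reported z of 0.004, where the knob top is 0.032, so the shut fingertips end 28 mm above the reported TCP. I'll allow for that: back off, open, and go down to reported z of about -0.012.

```bash
python3 -m pendant '[0,0,-20,0,0.3,0,0,-30,0,0.3,0,0,-30,0,0.3,0,0,-30,0,0.3,0,0,-30,0,0.3,0,0,-30,0,0.3,0,0,-30,0,0.3,0,0,-30,0,0.3,0,0,-30,0,0.3,0,0,-30,0,0.3]';  python3 -c "
from h import *
overlay('o6')"
```

```text
clock: 6.7
eef_pos: [0.6052, -0.1537, 0.0307]
tcp_rot: [0.816, -0.579, -0.0, 0.0]
contact_force: [-0.4, 0.7, -0.6]
opening: 0.0593
[ 0.60527387 -0.15376874  0.03076205] offset 218 206 scale 4
```

View pics/o6.png

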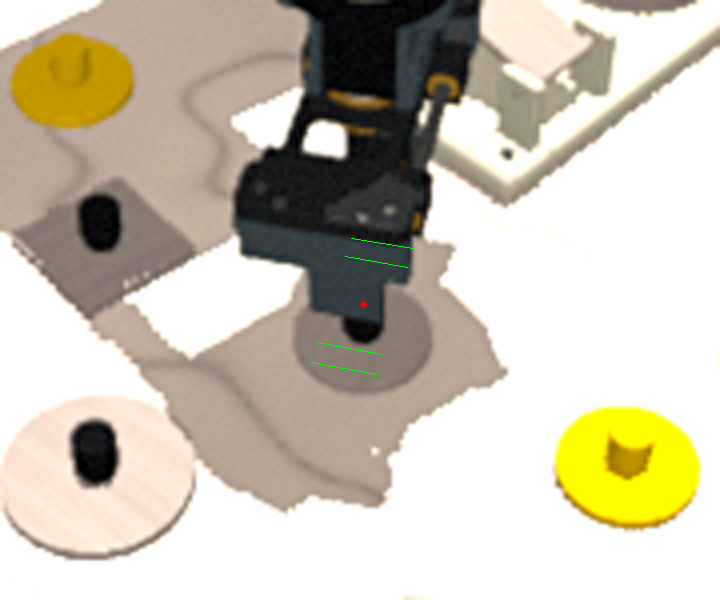

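The near finger's lower edge at (347,318) is about 10 px above its prediction, which again gives about 28 mm. The offset holds with the fingers open too. Descending and gripping.

```bash
python3 -m pendant '[0,0,30,0,0.3,0,0,38,0,0.3,0,0,42,0,0.3,0,0,42,0,0.3]' && python3 -m pendant '[0,0,0,0,-1,0,0,0,0,-1,0,0,0,0,-1,0,0,0,0,-1,0,0,0,0,-1,0,0,0,0,-1,0,0,0,0,-1,0,0,0,0,-1,0,0,0,0,-1,0,0,0,0,-1]' 25;  python3 -c "
from h import *
overlay('o7')"
```

```text
clock: 7.08
eef_pos: [0.6046, -0.1535, -0.0119]
tcp_rot: [0.816, -0.579, -0.001, 0.0]
contact_force: [0.3, 1.1, 0.6]
opening: 0.0594
clock: 7.92
eef_pos: [0.6054, -0.1538, -0.0109]
tcp_rot: [0.816, -0.579, 0.0, -0.0]
contact_force: [-1.1, -0.2, 6.7]
opening: 0.0213
[ 0.60540552 -0.15380617 -0.01086654] offset 218 220 scale 4
```

View pics/o7.png

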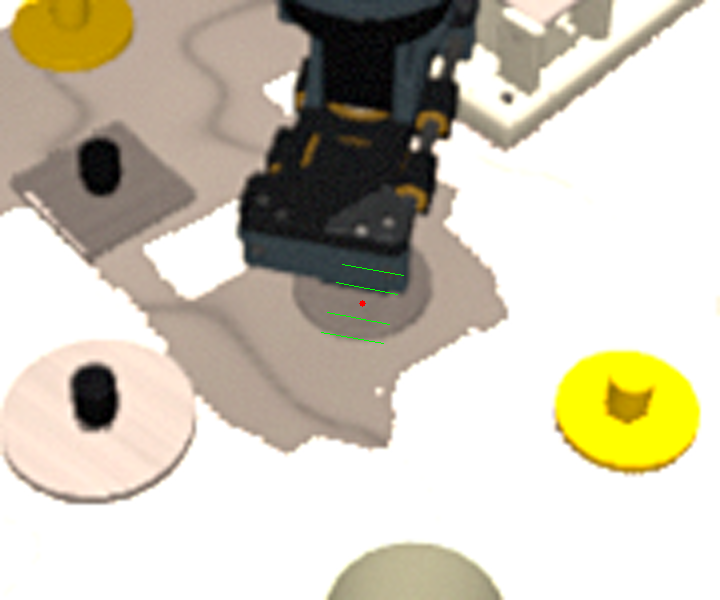

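Gripped at 21.3 mm on the 22 mm knob. I'll lift, then carry it over the bowl.

```bash
python3 -m pendant '[0,0,-30,0,-1,0,0,-70,0,-1,0,0,-110,0,-1,-35,-10,-125,0,-1,-75,-21,-125,0,-1,-115,-33,-125,0,-1,-155,-45,-125,0,-1,-195,-57,-125,0,-1,-235,-68,-125,0,-1,-275,-80,-125,0,-1,-305,-89,-125,0,-1,-317,-92.5,-125,0,-1]';python3 -m pendant '[0,0,0,0,-1,0,0,0,0,-1,0,0,0,0,-1]';  python3 -c "
from h import *
overlay('o8');overlay('o8t','top')"
```

```text
clock: 8.97
eef_pos: [0.587, 0.1801, 0.1137]
tcp_rot: [0.816, -0.577, -0.0, -0.0]
contact_force: [0.7, -0.6, -1.0]
opening: 0.0214
clock: 9.22
eef_pos: [0.5879, 0.1748, 0.1137]
tcp_rot: [0.815, -0.579, -0.0, 0.0]
contact_force: [-0.2, 0.3, -0.8]
opening: 0.0208
[0.58798042 0.17459147 0.11377381] offset 289 88 scale 4
[0.58801661 0.17456013 0.11381518] offset 129 168 scale 4
```

View pics/o8.png

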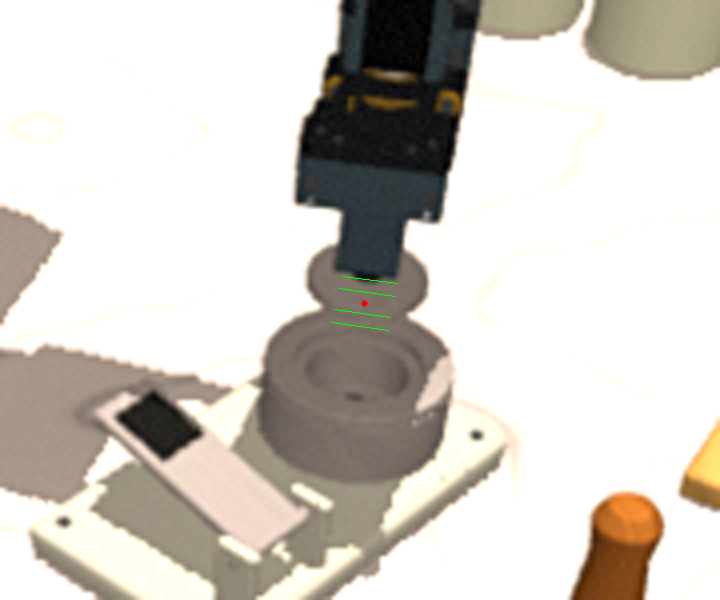

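View pics/o8t.png

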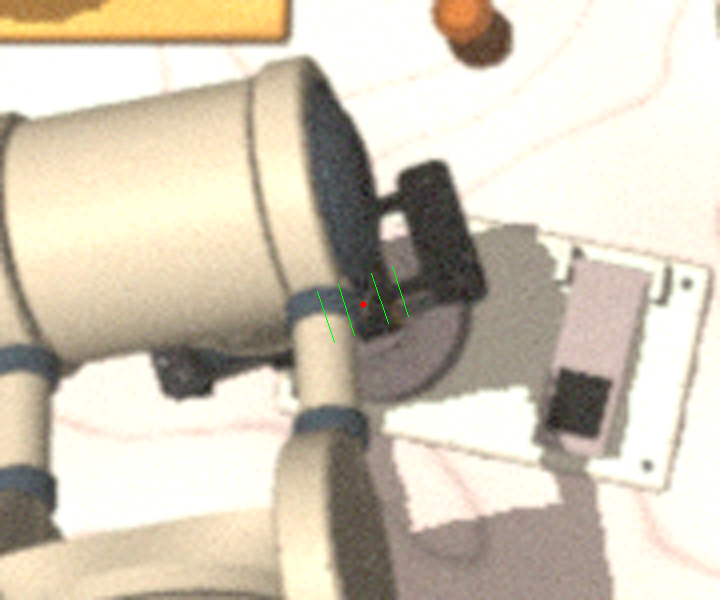

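The scene shows the lid held level over the bowl: lid disc about (367,283), bowl mouth about (358,370). I'll overlay the predicted lid and rim circles to refine the offset.

```bash
cat >>h.py <<'E'
def circles(name,cs,u,v,W,H,k,cam="scene"):
    s=robot.read_camera(cam);im=np.clip(s["pixels"][v:v+H,u:u+W,::-1]*2.,0,255).astype(np.uint8);im=cv2.resize(im,None,fx=k,fy=k,interpolation=cv2.INTER_CUBIC)
    a=np.linspace(0,2*np.pi,90)
    for x,y,z,r,col in cs:
        q=np.array([(proj(s,(x+r*np.cos(b),y+r*np.sin(b),z))-[u,v]+.5)*k for b in a]);cv2.polylines(im,[q.round().astype(int)],True,col,1)
    cv2.imwrite(f"pics/{name}.png",im)
E
python3 -c "
from h import *
x,y,z=robot.state()['eef_pos'];print(x,y,z)
circles('c9',[(x,y,z+.0109+.008,.035,(0,0,255)),(.5878,.1765,.07,.056,(0,200,0)),(.5878,.1765,.07,.037,(255,0,0))],340,130,85,80,7.5)"
```

```text
0.5880166116712108 0.17456012568784973 0.11381517712841613
```

View pics/c9.png

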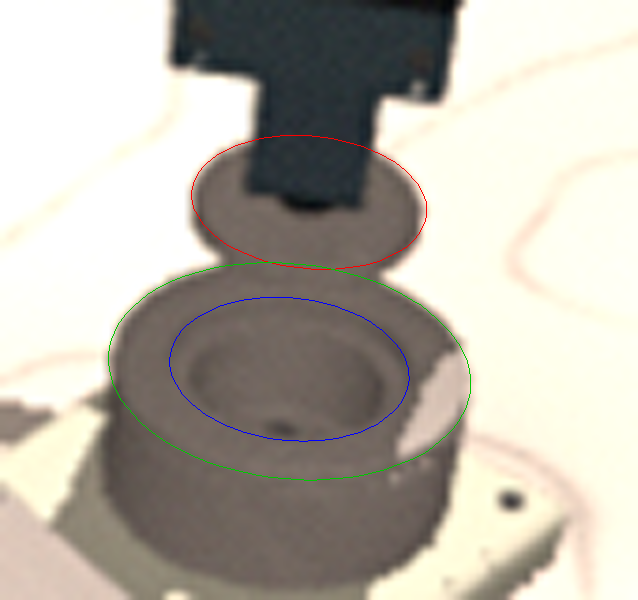

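The fit is within about 2 mm. I'll refine it by maximising image gradients along the projected circles: the bowl in the unobstructed first pictures, the held lid in the current one.

```bash
cat >fit.py <<'E'
from h import *
from scipy.optimize import minimize
a=np.linspace(0,2*np.pi,240)
def score(s,G,x,y,z,r):
    v=[]
    for d in(-.0015,.0015):
        pts=np.array([proj(s,(x+(r+d)*np.cos(b),y+(r+d)*np.sin(b),z)) for b in a[::2]],np.float32)
        v.append(cv2.remap(G,pts[:,:1].copy(),pts[:,1:].copy(),cv2.INTER_LINEAR).ravel())
    return np.mean(np.minimum(np.abs(v[0]-v[1]),15))
def fit(s,im,z,r,x0,y0):
    G=cv2.GaussianBlur(cv2.cvtColor(im,cv2.COLOR_BGR2GRAY).astype(np.float32),(0,0),.7)
    g=np.arange(-6,6.1,.5)/1e3;S=np.array([[sum(score(s,G,x0+i,y0+j,z,rr) for rr in np.atleast_1d(r)) for j in g] for i in g])
    w=np.where(S>S.max()*.95,S-S.max()*.95,0);w/=w.sum();return x0+(w.sum(1)*g).sum(),y0+(w.sum(0)*g).sum(),S.max()
def avg(cam,n=3):
    c=[robot.read_camera(cam) for _ in range(n)];return c[0],np.mean([q["pixels"][:,:,::-1] for q in c],0).astype(np.uint8)
E
python3 - <<'E'
from fit import *
s,im=avg("scene");t=robot.read_camera("top");p=robot.state()["eef_pos"];print("tcp",p)
for c,n in((t,"top"),(s,"scene")):
    i0=cv2.imread(f"pics/{n}0.png")
    print(n,"outer",fit(c,i0,.07,.056,.5878,.1765),"recess",fit(c,i0,.07,.037,.5878,.1765),"lid on table",fit(c,i0,.008,.035,.605,-.1533))
for dz in(-.004,0,.004):print("held",fit(s,im,p[2]+.0189+dz,.035,p[0],p[1]))
E
```

```text
tcp [0.58800439 0.1754048  0.11391988]
top outer (np.float64(0.585443921601586), np.float64(0.17161440139450132), np.float32(8.179052)) recess (np.float64(0.5873649847458117), np.float64(0.17569845283427274), np.float32(6.102402)) lid on table (np.float64(0.605831267831847), np.float64(-0.15489571857517584), np.float32(3.467707))
scene outer (np.float64(0.5868330140171573), np.float64(0.17889266658225095), np.float32(13.932682)) recess (np.float64(0.586849771332182), np.float64(0.18033954258821905), np.float32(11.096588)) lid on table (np.float64(0.6062305639013648), np.float64(-0.15532353136381133), np.float32(14.813719))
held (np.float64(0.5873353269882037), np.float64(0.17583632917976588), np.float32(9.901385))
held (np.float64(0.5895426895752435), np.float64(0.17082636930992245), np.float32(9.963573))
held (np.float64(0.5902123377745857), np.float64(0.16973723968130885), np.float32(9.188853))
```

```bash
python3 -m pendant '[0,0,25,0,-1,0,0,40,0,-1,0,0,48,0,-1,0,0,48,0,-1]';python3 -c "
from h import *
x,y,z=robot.state()['eef_pos'];print(x,y,z)
circles('c10',[(.5875,.1765,.07,.056,(0,200,0))],340,130,85,80,7.5)
circles('c10t',[(.5875,.1765,.07,.056,(0,200,0))],190,205,70,75,8,'top')"
```

```text
clock: 9.9
eef_pos: [0.5868, 0.1756, 0.0643]
tcp_rot: [0.816, -0.579, -0.001, 0.001]
contact_force: [-0.1, -0.7, -0.3]
opening: 0.0209
0.5867959340932334 0.17559540919612535 0.064316558662514
```

View pics/c10.png

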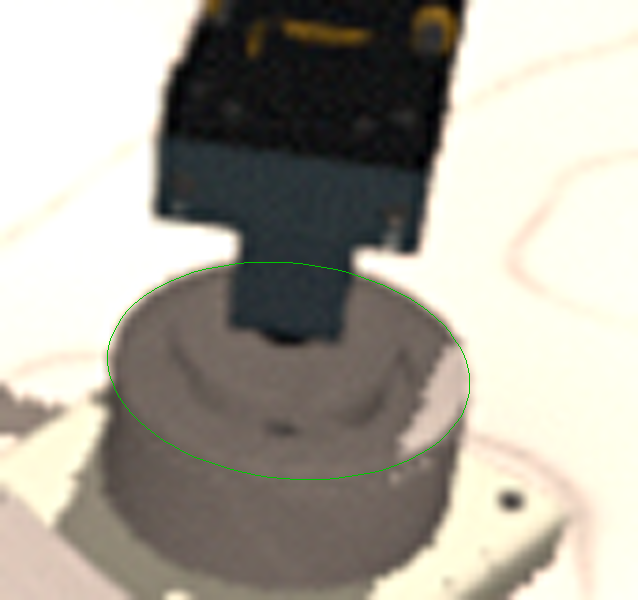

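View pics/c10t.png

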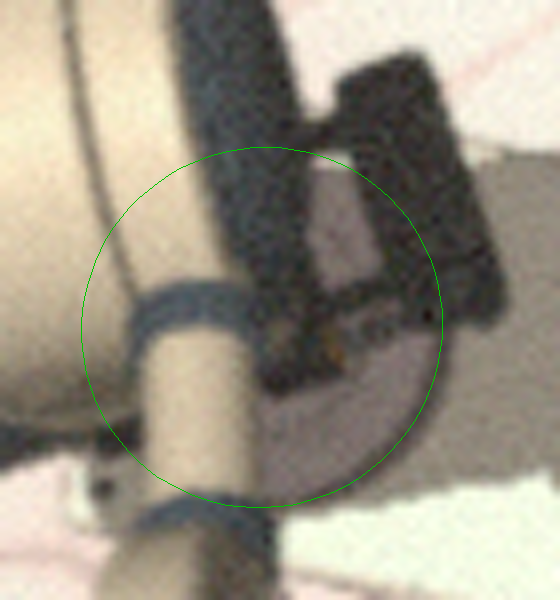

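```bash
python3 - <<'E'
from fit import *
s,im=avg("scene",6);g=cv2.cvtColor(im,cv2.COLOR_BGR2GRAY)[160:205,348:408].astype(float);print(g.min(),g.max())
g=np.clip((g-25)*255/45,0,255).astype(np.uint8);cv2.imwrite("pics/d11.png",cv2.resize(g,None,fx=12,fy=12,interpolation=cv2.INTER_CUBIC))
E
```

```text
8.0 145.0
```

View pics/d11.png

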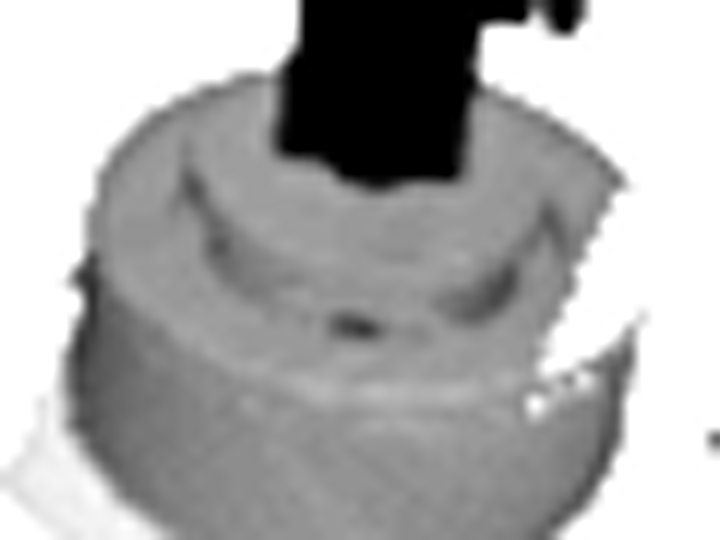

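```bash
cat >>fit.py <<'E'
def stretch(name,cs,u,v,W,H,k,lo,hi):
    s,im=avg("scene",6);g=cv2.cvtColor(im,cv2.COLOR_BGR2GRAY)[v:v+H,u:u+W].astype(float)
    g=np.clip((g-lo)*255/(hi-lo),0,255).astype(np.uint8);g=cv2.cvtColor(cv2.resize(g,None,fx=k,fy=k,interpolation=cv2.INTER_CUBIC),cv2.COLOR_GRAY2BGR)
    for x,y,z,r,col in cs:
        q=np.array([(proj(s,(x+r*np.cos(b),y+r*np.sin(b),z))-[u,v]+.5)*k for b in a]);cv2.polylines(g,[q.round().astype(int)],True,col,1)
    cv2.imwrite(f"pics/{name}.png",g)
E
python3 - <<'E'
from fit import *
x,y,z=robot.state()["eef_pos"];print(x,y,z)
B=(.587,.1765)
stretch("d12",[(*B,.07,.056,(0,200,0)),(*B,.07,.037,(255,0,0)),(x,y,z+.0109,.035,(0,0,255)),(x,y,z+.0189,.035,(0,128,255))],348,160,60,45,12,25,70)
E
```

```text
0.5882219190405313 0.17604979517210761 0.06650915570445741
```

View pics/d12.png

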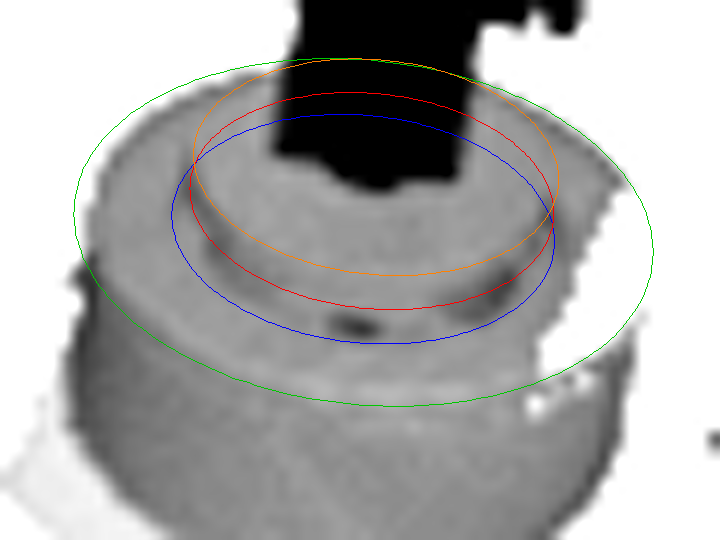

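The outlines agree to about 1–2 mm, with the lid almost concentric. I'll lower in guarded steps; seating should come at reported z of about 0.051.

```bash
python3 -m pendant '[0,0,3,0,-1,0,0,6,0,-1,0,0,8,0,-1,0,0,8,0,-1]'|grep -E "eef|force"; for i in 1 2 ; do python3 -m pendant '[0,0,1,0,-1,0,0,2,0,-1,0,0,2,0,-1]'|grep -E "eef|force";done; python3 - <<'E'
from fit import *
x,y,z=robot.state()["eef_pos"];print(x,y,z)
stretch("d13",[],348,160,60,45,12,25,70)
E
```

```text
eef_pos: [0.588, 0.1764, 0.0578]
contact_force: [-1.8, 2.9, 5.7]
eef_pos: [0.5882, 0.1771, 0.0565]
contact_force: [-2.5, 6.9, 11.8]
eef_pos: [0.5884, 0.1777, 0.0548]
contact_force: [-3.7, 12.1, 15.5]
0.5883809936335553 0.17767675119774612 0.05477963782969343
```

View pics/d13.png

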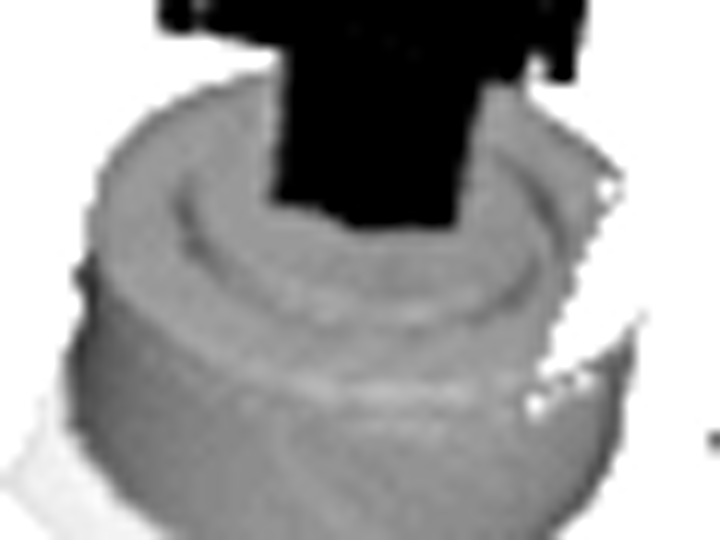

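The rim pushes the lid toward +y (12 N) and the arm yields that way, so the lid is entering but about 2–3 mm short in +y. I'll shift +y and go on down.

```bash
python3 -m pendant '[-1,0,0,0,-1,-2,0,0,0,-1,-2,0,0,0,-1]'|grep -E "eef|force"; for i in 1 2 ; do python3 -m pendant '[0,0,1,0,-1,0,0,1.5,0,-1,0,0,1.5,0,-1]'|grep -E "eef|force";done
```

```text
eef_pos: [0.5881, 0.1784, 0.0544]
contact_force: [1.2, 3.8, 3.4]
eef_pos: [0.5883, 0.1785, 0.0537]
contact_force: [-2.9, 3.6, 20.0]
eef_pos: [0.5887, 0.1786, 0.0529]
contact_force: [-4.0, 2.9, 30.2]
```

The load is now almost purely vertical, 30 N at z=0.053, well below the rim-top contact height of about 0.059. I'll relax the push, release and look.

```bash
python3 -m pendant '[0,0,-1.5,0,-1,0,0,-1.5,0,-1,0,0,-1.5,0,0.2,0,0,-1.5,0,0.2,0,0,-1.5,0,0.2,0,0,-1.5,0,0.2,0,0,-1.5,0,0.2,0,0,-1.5,0,0.2,0,0,-1.5,0,0.2]';python3 -m pendant '[0,0,-30,0,0.2,0,0,-65,0,0.2,0,0,-100,0,0.2,0,0,-105,0,0.2,0,0,-105,0,0.2]'; python3 - <<'E'
from fit import *
stretch("d14",[(.588,.1785,.07,.035,(0,0,255))],348,160,60,45,12,25,70)
E
```

```text
clock: 13.23
eef_pos: [0.5871, 0.1778, 0.0523]
tcp_rot: [0.816, -0.579, -0.0, 0.0]
contact_force: [0.5, -0.8, 0.5]
opening: 0.0549
clock: 13.65
eef_pos: [0.5887, 0.1782, 0.16]
tcp_rot: [0.816, -0.579, 0.002, -0.002]
contact_force: [-0.8, 0.6, -0.0]
opening: 0.0547
```

View pics/d14.png

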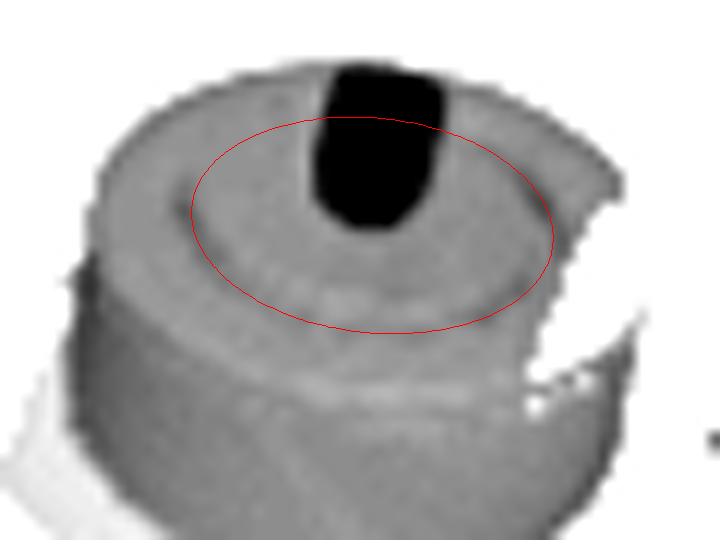

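The lid sits in the recess with dark seams visible around it, but the knob seems to lean right at (390,90). I'll compare it with a projected upright knob.

```bash
python3 - <<'E'
from fit import *
L=(.588,.1785)
stretch("d15",[(*L,.07,.035,(0,0,255)),(*L,.07,.011,(0,200,0)),(*L,.094,.011,(0,200,0)),(*L,.082,.011,(0,200,0))],348,160,60,45,12,5,70)
t=robot.read_camera("top");crop(t,"t15",190,205,120,90,6)
E
```

```text
(no output)
```

View pics/d15.png

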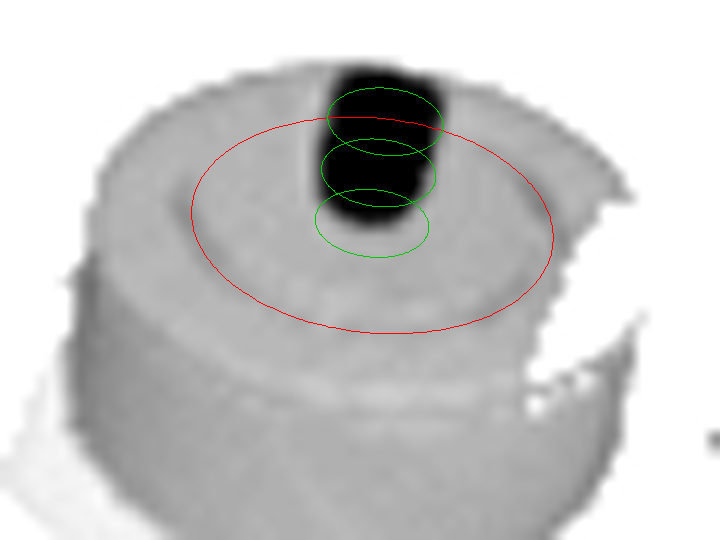

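View pics/t15.png

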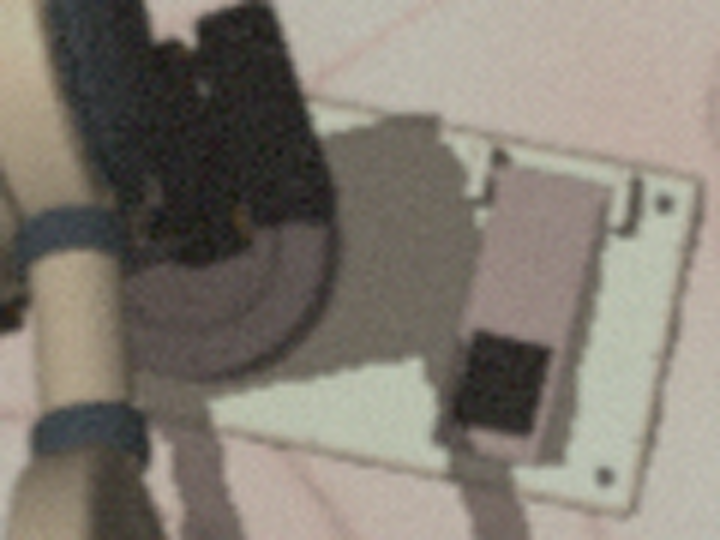

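Direction matches, so the knob isn't leaning, but it sits about 2 raw px higher than predicted. I'll check whether the lid in the first picture (flat on the table) showed the same bias.

```bash
python3 - <<'E'
from fit import *
s=robot.read_camera("scene");im=cv2.imread("pics/scene0.png");u,v,W,H,k=280,265,60,45,12
g=cv2.cvtColor(im,cv2.COLOR_BGR2GRAY)[v:v+H,u:u+W].astype(float);g=np.clip((g-5)*255/150,0,255).astype(np.uint8);g=cv2.cvtColor(cv2.resize(g,None,fx=k,fy=k,interpolation=cv2.INTER_CUBIC),cv2.COLOR_GRAY2BGR)
L=(.605,-.1535)
for z,r,c in((.008,.035,(0,0,255)),(0,.035,(0,0,255)),(.008,.011,(0,200,0)),(.02,.011,(0,200,0)),(.032,.011,(0,200,0))):
    cv2.polylines(g,[np.array([(proj(s,(L[0]+r*np.cos(b),L[1]+r*np.sin(b),z))-[u,v]+.5)*k for b in a]).round().astype(int)],True,c,1)
cv2.imwrite("pics/d16.png",g)
E
```

```text
(no output)
```

View pics/d16.png

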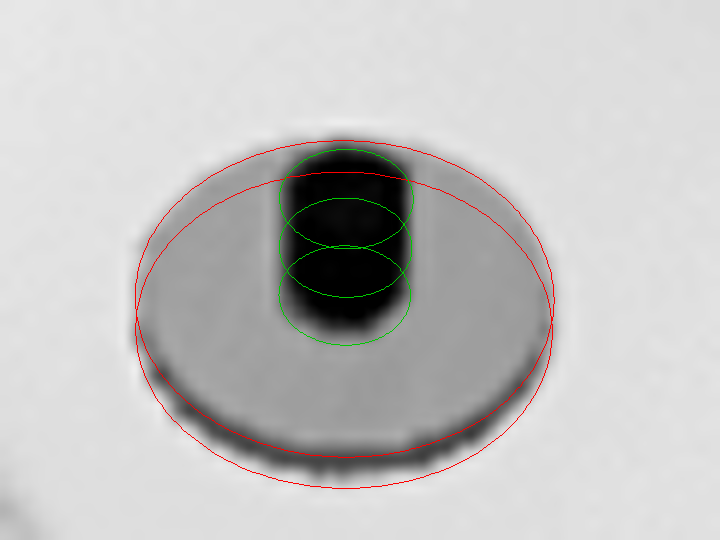

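On the table the base bias was -17 px and the top -8 px; now they're -29 and -21. The lid may sit 2–3 mm high. I'll test by touch: shut the fingers and press on the knob top, where a home lid gives contact at reported 0.066.

```bash
python3 -m pendant '[0,0,0,0,-1,0,0,0,0,-1,0,0,0,0,-1,0,0,0,0,-1,0,0,0,0,-1,0,0,0,0,-1,0,0,40,0,-1,0,0,75,0,-1,0,0,84,0,-1,0,0,84,0,-1,0,0,84,0,-1]'|grep -E "eef|force|open"; for i in 1 2 3 4 5; do python3 -m pendant '[0,0,1,0,-1,0,0,1,0,-1]'|grep -E "eef|force";done
```

```text
eef_pos: [0.5872, 0.1779, 0.0737]
contact_force: [0.1, 0.6, 0.9]
opening: -0.0
eef_pos: [0.5879, 0.178, 0.0735]
contact_force: [-0.2, -0.1, 0.1]
eef_pos: [0.5875, 0.1779, 0.0719]
contact_force: [-0.1, -0.5, -0.4]
eef_pos: [0.5872, 0.1779, 0.0705]
contact_force: [-0.1, -0.7, -0.3]
eef_pos: [0.5871, 0.1779, 0.0692]
contact_force: [0.1, 0.6, -0.3]
eef_pos: [0.5871, 0.1779, 0.0682]
contact_force: [0.3, 0.5, -0.2]
```

```bash
for i in 1 2 3 4 5; do python3 -m pendant '[0,0,1,0,-1,0,0,1,0,-1]'|grep -E "eef|force";done
```

```text
eef_pos: [0.5871, 0.1779, 0.0672]
contact_force: [-0.1, -1.2, -0.2]
eef_pos: [0.5871, 0.1779, 0.0662]
contact_force: [0.4, -0.1, -0.6]
eef_pos: [0.5873, 0.1779, 0.0658]
contact_force: [-0.7, -1.2, 6.6]
eef_pos: [0.5873, 0.1779, 0.0657]
contact_force: [-6.6, -1.5, 22.5]
eef_pos: [0.5874, 0.1779, 0.0656]
contact_force: [-11.6, -2.7, 37.8]
```

Contact came at reported 0.0658. The table reading was 0.0040, so the knob top is 61.9 mm higher than when the lid lay on the table, which means the lid is home at 62 mm. It's released, with the centre at about (0.587,0.178). Next I'll go up and over to the pad at (0.528,0.0475).

```bash
python3 -m pendant '[0,0,-30,0,-1,0,0,-60,0,-1,25,24,-60,0,-1,50,48,-60,0,-1,75,72,-60,0,-1,95,91,-60,0,-1,103,99,-60,0,-1,103,99,-60,0,-1,103,99,-30,0,-1,103,99,-16,0,-1,103,99,-16,0,-1,103,99,-16,0,-1]';python3 -c "
from h import *
s,p,r=overlay('o20');overlay('o20t','top')
from fit import *
stretch('d20',[(.587,.1775,.07,.035,(0,0,255))],348,160,60,45,12,5,70)"
```

```text
clock: 17.93
eef_pos: [0.5279, 0.0487, 0.0791]
tcp_rot: [0.816, -0.578, -0.001, 0.0]
contact_force: [0.1, 0.3, 0.1]
opening: 0.0005
[0.52840881 0.0485964  0.07985468] offset 238 120 scale 4
[0.52869092 0.04848697 0.08022097] offset 183 193 scale 4
```

View pics/o20.png

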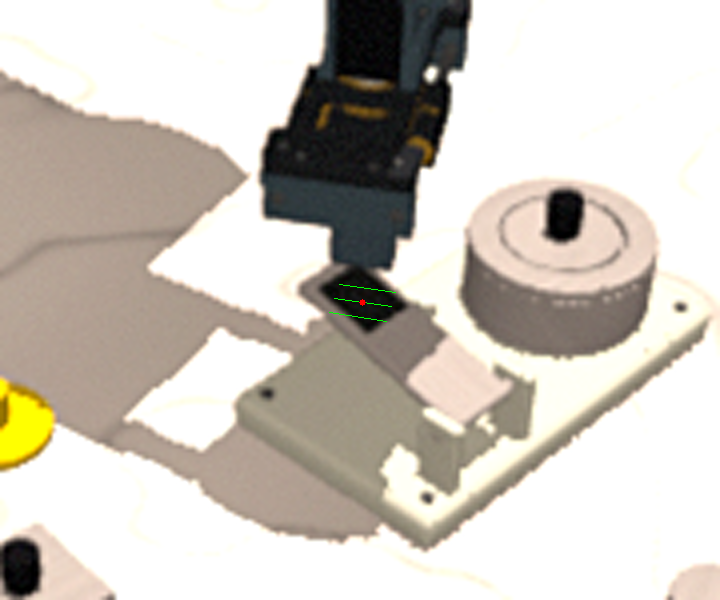

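View pics/d20.png

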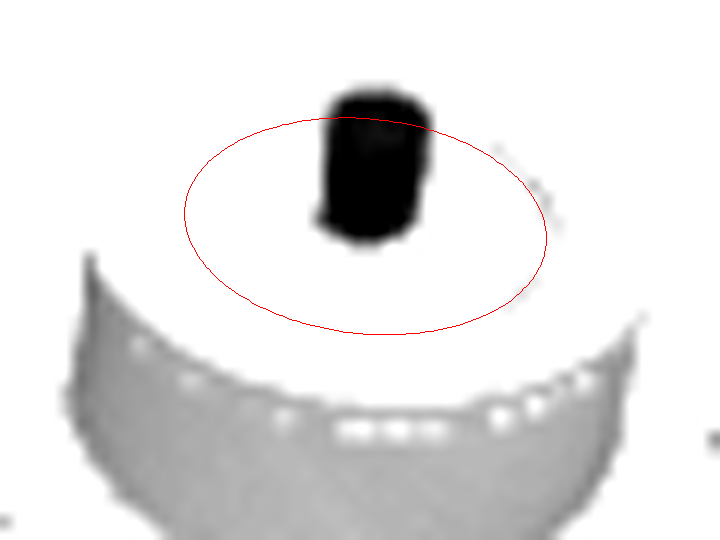

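The lid's seam is concentric and the knob has dropped (base 228 to 243, top 67 to 88), so it now matches the table bias: fully home and flat. The tips at (362,262) are over the black pad at (365,297). Pressing gently now: tip at 60 mm means reported 0.032.

```bash
python3 -m pendant '[0,0,8,0,-1,0,0,16,0,-1,0,0,20,0,-1,0,0,23,0,-1,0,0,26,0,-1,0,0,28,0,-1,0,0,28,0,-1]';python3 -m pendant '[0,0,3,0,-1,0,0,6,0,-1,0,0,9,0,-1,0,0,12,0,-1,0,0,14,0,-1,0,0,16,0,-1,0,0,17,0,-1,0,0,17,0,-1,0,0,17,0,-1]';python3 -c "
from h import *
overlay('o21')"
```

```text
clock: 18.92
eef_pos: [0.5275, 0.048, 0.051]
tcp_rot: [0.816, -0.579, -0.0, 0.0]
contact_force: [-1.3, 0.4, 2.7]
opening: 0.0006
clock: 19.67
eef_pos: [0.5277, 0.0479, 0.0344]
tcp_rot: [0.816, -0.579, -0.0, 0.0]
contact_force: [-2.7, 1.1, 4.9]
opening: 0.0006
[0.52774528 0.0479455  0.03441567] offset 237 135 scale 4
```

View pics/o21.png

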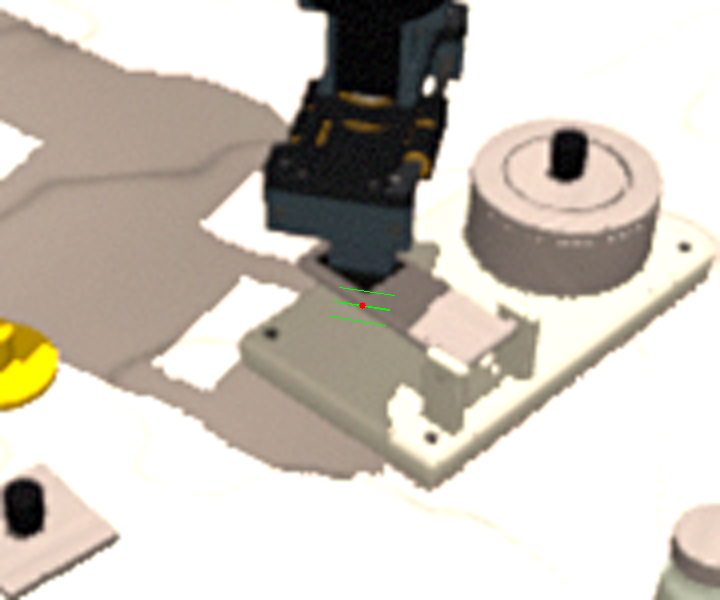

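The force is 4.9 N at reported 0.0344, close to half travel. Another 2 mm brings it level, then I'll take a last check.

```bash
python3 -m pendant '[0,0,1,0,-1,0,0,2,0,-1,0,0,2,0,-1,0,0,2,0,-1,0,0,2,0,-1]';python3 -c "
from h import *
for i in range(3):
  s=robot.read_camera('scene');x=robot.state();print(x['eef_pos'],x['contact_force'])
crop(s,'f22',290,140,150,130,5)"
```

```text
clock: 20.13
eef_pos: [0.5278, 0.048, 0.0324]
tcp_rot: [0.816, -0.579, 0.0, -0.0]
contact_force: [-3.8, 2.2, 4.4]
opening: 0.0003
[0.52781549 0.04792473 0.03240915] [-2.62357916  1.82251209  4.71154258]
[0.52781192 0.04793062 0.03241868] [-2.32657602  1.33200131  4.15118849]
[0.52781603 0.04795725 0.03241274] [-2.7720629  -0.01138518  4.47251262]
```

View pics/f22.png

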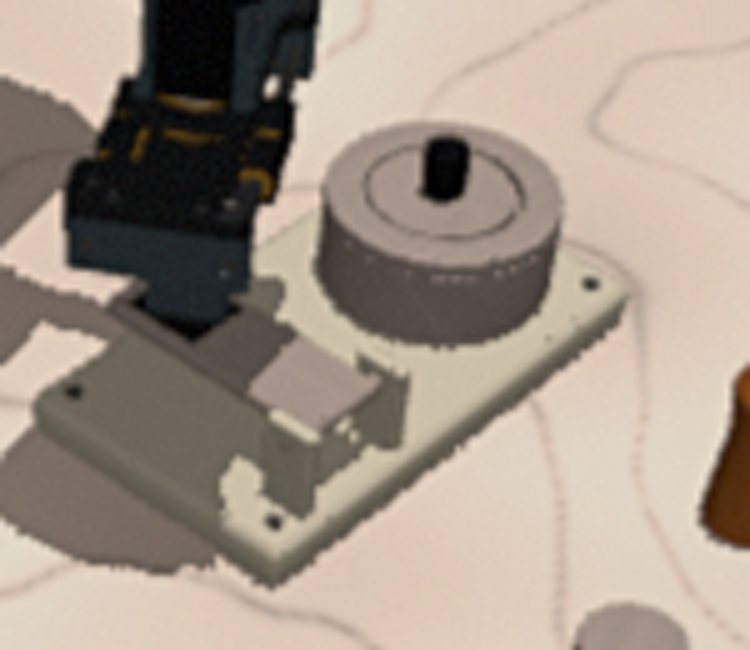

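The paddle's edge now runs parallel to the slab's edge (slope 0.68 against 0.72, and 0.98 at rest), so it's level. It's held with about 4.5 N, and the lid sits flush and untouched.

```bash
python3 -c "
from rig import robot
print(robot.sign_off())"
```

```text
the job is handed in; nothing more can be done
None
```

The grinder is closed with its own small round steel lid, which I let go of. The arm is now holding the paddle level at half travel. I handed the job in at about 20 s of the 51 s allowed; the sign-off gives no verdict.

- **First grip missed:** the fingers shut above the knob, because their real ends are about 28 mm above the reported TCP. I measured this by touching the knob top and corrected for it from then on.
- **Lid:** after I released it, the camera showed it sitting 2–3 mm high. Pressing the knob top met contact 61.9 mm above the table reading, against 62 mm for fully home. The picture afterwards shows the knob lower and an even seam all round.
- **Paddle:** in the last picture its edge runs parallel to the slab's edge. The reported height puts the fingertips at about 60 mm, and the upward force is about 4.5 N, near the 5 N given for half travel.
- **What disagreed:** the bowl centre came out 2–5 mm differently between the two cameras. Contact forces settled it at about (0.587, 0.178). Two touch presses reached about 38 N and 47 N, both well under the 120 N wrist limit.
- **Other items:** I never reached for the other lids or objects, and none looked moved in the pictures, but I did not measure their final positions.

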